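Size a bored wooden ring on the stepped gauge and mount it on the arbor that fits

ROBOT

A 6-joint arm with a two-finger parallel gripper is mounted at the origin on a cart in front of the work surface, level with it; the furniture and walls round the work are solid. World frame = base frame: x ahead of the robot, y to its left, z up, the work surface at z = 0. Lengths are in m, angles in rad, forces in N, time in s.
With the tool pointing down it reaches from about 0.35 to 0.975 m from the base axis. Payload 4.9 kg.
Tool frame: the origin (TCP) lies on the mounting face of the last link; the fingertips stand 173 mm ahead of it and the grasp point (between the pads) lies ctrl.pinch_z ahead of it (ctrl.pinch_z is the distance from the TCP to the grasp point, in m); z points along the fingers, y is the line along which they close (so a half turn about z gives the same grasp; the last joint's range is limited). The gripper opens to 85 mm and grips with 20 to 120 N. Pads are 22 mm wide; open, the fingers measure 114 mm over their backs; the gripper's body (76 mm by 85 mm) begins 54 mm behind the grasp point. The pads swing forward as they close: fully open they stand 13 mm farther back than shut.
Start: joints at [1.064, 0.053, 1.613, -0, 1.476, -0.119], TCP at [0.236, 0.579, 0.405] pointing down, gripper open.
Joint ranges: [-3.01, 3.01], [-1.01, 2.22], [0.06, 2.58], [-1.02, 4.17], [0.09, 2.62], [-3.14, 3.14]. Speed limits (rad/s): [2.57, 2.57, 3.14, 3.14, 3.14, 3.14].

INTERFACE

Orientations are given as a rotation vector (axis times angle).
In Python, from station import telemetry, eyes, ctrl gives the robot as it stands.
- The arm moves only by the tool apply_moves, never from a script. Its argument "plan" is a list of rows, each a list of 5 numbers: the finger opening in m, from 0 to 0.0854, then the shift along the tool's x, y, z in m, then the turn about the tool's z in rad. In form: [[jaw, x, y, z, roll], ...]. A call has 1 to 12 rows; each row is the pose to reach, as a shift and turn from the pose commanded when the call began, along the tool's axes at that moment; what a row does not reach only later rows make up. A row lasts 1/12 s, in which the tool goes at most 41.7 mm and 7.16 degrees, less where a joint would pass 70% of its speed; a pose out of reach is approached as far as the arm can. A call with a gripper value outside its range is refused whole. The fingers move at their own pace and stop on an object; "newtons" is the grip in N (left out, the last holds). Time passes only in rows, so rows that repeat a pose let the fingers close. It gives the time, the measured TCP pose, the force, the opening and the grip force at its end, in the units of the state.
- telemetry.get_obs(): the state, without advancing time (a new reading comes with each control period).
- eyes.get_image(name): name is "side" or "top"; returns a dict with "img" (420x560x3 uint8, blue, green, red), "range_z" (420x560 float32, m along the optical axis (not along the pixel's ray), 0 where there is no reading), "K" (3x3 intrinsics, pixels), "pose" (4x4, takes a point from camera to world coordinates). Camera axes: x right, y down, z forward; pixel columns grow to the right and rows downward; lengths in m; the calibration is good to about 2 mm. A picture is of the moment at which its call begins.
- ctrl.finish_job(): hands the job in; it is judged then, once.
Trained networks look in a picture, given as the dict that the camera call returned (one of the last four; its "shot" number tells which), for a name from the list of things; names that differ only in an ending like _2 or _b are one class to them, and where a whole thing is asked for, a point or a joint stands for the part that bears it (a point fixed in the world has none). Each returns a list of dicts, best first, with "confidence" (0 to 1); they miss things now and then, are a little off and sometimes report something else, mostly with a low value. They report only what shows in the picture. A call takes as long as a camera call. They do not tell look-alikes from the thing itself.
- eyes.search_frame(thing, picture): "box" ([left, top, right, bottom] in pixels, round what is visible of it).
- eyes.outline_of(thing, picture): "region" (420x560 bool, what is visible of it) and "box" ([left, top, right, bottom] in pixels, round what is visible of it).
- eyes.tip_of(thing, picture): "point" ([column, row] in pixels: a listed point, or the origin of a listed thing).
The state is a dict: "t": time; "q": joint angles; "dq": joint speeds; "effort": joint torques, N m; "tool_pos": TCP position; "tool_rot": TCP orientation; "contact_force": force on the tool from outside, world axes, zero at the start; "wrist_torque": the same for the moment, N m; "opening": finger opening in m; "grip_force": force on a finger pad.
Only numpy, scipy, OpenCV 4.12 (cv2) and the standard library are available. Lean on these libraries where they do the work, as an engineer would, in place of code of your own. Each camera call takes 0.05 s, during which the arm holds its last target. There are 200 camera calls.

TASK

Size the first of the three bored wooden rings waiting on the carrier (the one at the end nearest the steel gauge) and mount it for sanding: slide it down over the stepped gauge until it stops fully home and level, keep it pressed there with about 10 N for a second, and read the number of lines on the step just under it. Lift it off and lower it by hand onto the sanding arbor with that number of holes, until it sits level and fully home on the arbor's cone. Never press a ring onto the gauge or an arbor with more than 25 N, and leave the other two rings and everything else on the bench where they are.

Things in the scene. Friction and masses are not known exactly. Their poses are not given: they have to be found in the camera images.
- gauge: stepped bore gauge, fixed to the bench: upright steel mandrel, thinnest at the top, on a plywood foot 104x104x18 mm. Origin under the foot's centre, z up the mandrel axis. Heights in mm above it: land of 25 mm diameter from 82 down to 71, of 31 mm from 68 to 57, of 37 mm from 54 to 43, of 43 mm from 40 to 18; between them 45 degree shoulders. Rigid: a push builds up within a millimetre
- gauge_tip (a point): tip of the mandrel, on its axis, 92 mm above the gauge's origin: a blunt cone, 12 mm in diameter 1 mm below the tip, widening to 25 mm at 10 mm below it
- step_1 (a point): on the mandrel axis, 69.5 mm above the gauge's origin, half-way down the shoulder from 25 to 31 mm: height of the underside of the ring with the 28 mm bore when it is fully home. ONE black line runs round the land just under it (reading one)
- step_2 (a point): the same for the shoulder from 31 to 37 mm, 55.5 mm above the gauge's origin, where the 34 mm bore stops; TWO lines on the land just under it (reading two)
- step_3 (a point): the same for the shoulder from 37 to 43 mm, 41.5 mm above the gauge's origin, where the 40 mm bore stops; THREE lines on the land just under it (reading three)
- carrier: plywood carrier board 88x290x10 mm, fixed to the bench, with three dowels of 14 mm diameter standing 10 mm above its top, 95 mm apart along its y axis; a ring lies flat over each dowel. Origin under its centre.
- slot_1 (a point): foot of the first dowel, on the carrier's top, at its end nearest the gauge (its -y end): the ring over it is the one to size
- slot_2 (a point): foot of the middle dowel, on the carrier's top
- slot_3 (a point): foot of the last dowel, on the carrier's top
- ring_a: plain turned wooden ring, 58 mm outside diameter, 26 mm high, about 60 g, origin at the centre of its underside, z along its axis. The three rings are alike outside; one has a bore of 28 mm, one 34, one 40, and which of them lies first changes from start to start
- ring_b: another such ring, alike outside (58 mm, 26 mm high), origin at the centre of its underside
- ring_c: another such ring, alike outside (58 mm, 26 mm high), origin at the centre of its underside
- arbor_1: sanding arbor for reading one, fixed to the bench: plywood round, 104 mm diameter, 14 high, ONE 8 mm hole drilled near its rim, with an upright aluminium spigot, 25 mm diameter. Origin under its centre, on the axis. Heights in mm: top 51, nose from 13 mm diameter at 51 to 25 at 44, spigot 25 mm from 44 to 25, 45 degree centring cone from 25 to 31 mm at 22, foot 31 mm down to 14
- arbor_2: sanding arbor for reading two: the same heights, TWO holes, spigot of 31 mm diameter (nose from 19 mm, cone from 31 to 37 mm)
- arbor_3: sanding arbor for reading three: the same heights, THREE holes, spigot of 37 mm diameter (nose from 25 mm, cone from 37 to 43 mm)
- arbor_1_seat (a point): on the axis of arbor 1, 23.5 mm above its origin, half-way down its centring cone: height of the underside of the ring that fits (28 mm bore) when fully home. A ring too large falls past the cone onto the plywood, one too small stays up on the nose
- arbor_2_seat (a point): the same point of arbor 2 (34 mm bore)
- arbor_3_seat (a point): the same point of arbor 3 (40 mm bore)
- knob_1: bystander: loose turned wooden knob, 39 mm across, 37 high, origin under its centre
- carpenter_pencil: bystander: loose flat carpenter's pencil, 14x172x8 mm
- bench_brush: bystander: loose bench brush, 290x46x36 mm
Not all that is in view belongs to the job. Leave any purple look-alike of the ring_a alone.

How it is judged:
By the outcome, as a careful person would: the job done as asked, in the order asked, and still so for the second after the job is handed in, with the robot touching nothing.
It also fails if it takes over 45 s, if anything falls off the work surface, if the arm or the gripper's body presses on something with over 40 N, if the wrist force passes 120 N, or if a joint passes its speed limit or range.

## Working session

There is one attempt and no reset: what is moved stays moved. The work goes in short steps, Python scripts to look and compute and a tool call to move; the robot and the scene stay as the last step left them, time stands still between calls to the robot, and variables do not carry over. Pictures are saved under pics/ and viewed, at most 10 in all, crops included, and the job is handed in when it is done.

Besides the shell and the picture viewer there is one more tool, called after "Call:" by a JSON object that holds its "name" and its "arguments". apply_moves: Moves the arm, as the interface text tells. Its arguments: {"type":"object","properties":{"plan":{"type":"array","items":{"type":"array","items":{"type":"number"}}},"newtons":{"type":"number"}},"required":["plan"]}

```bash
mkdir -p pics
cat > h.py <<'E'
import numpy as np, cv2
from station import telemetry, eyes, ctrl
def w(p,u,v,z=None,r=None):
    K,T=p["K"],p["pose"]; d=np.array([(u-K[0,2])/K[0,0],(v-K[1,2])/K[1,1],1.])
    D=T[:3,:3]@d; o=T[:3,3]
    s=(z-o[2])/D[2] if z is not None else r
    return o+s*D
def cloud(p):
    K,T=p["K"],p["pose"]; r=p["range_z"]; v,u=np.mgrid[:420,:560]
    P=np.stack([(u-K[0,2])/K[0,0]*r,(v-K[1,2])/K[1,1]*r,r],-1)
    return P@T[:3,:3].T+T[:3,3]
E
python3 - <<'E'
from h import *
np.set_printoptions(precision=4,suppress=True)
o=telemetry.get_obs(); print(o["t"],o["tool_pos"],o["tool_rot"],o["contact_force"],ctrl.pinch_z)
for n in["top","side"]:
    p=eyes.get_image(n); cv2.imwrite(f"pics/{n}0.png",p["img"]); print(n,p["K"],p["pose"])
    for t in["gauge_tip","slot_1","ring_a","arbor_1","gauge","carrier","arbor_1_seat"]:
        f=eyes.tip_of if t in("gauge_tip","slot_1","arbor_1_seat") else eyes.search_frame
        print(t,[(np.round(d.get("point",d.get("box")),0),round(d["confidence"],2)) for d in f(t,p)])
print(telemetry.get_obs()["t"])
E
```

```text
0.0 [0.2362 0.5784 0.4034] [-0.6051 -3.0821  0.0031] [-0.6264 -0.8974 -1.1297] 0.1547
top [[465.225    0.     275.1806]
 [  0.     465.225  212.4282]
 [  0.       0.       1.    ]] [[ 0.0284 -0.9958  0.0873  0.4143]
 [-0.9994 -0.0298 -0.0146  0.244 ]
 [ 0.0172 -0.0869 -0.9961  1.1161]
 [ 0.      0.      0.      1.    ]]
gauge_tip [(array([248., 196.]), 0.72), (array([369., 222.]), 0.67), (array([214., 255.]), 0.3)]
slot_1 [(array([254., 256.]), 0.95), (array([169., 253.]), 0.89), (array([210., 257.]), 0.55)]
ring_a [(array([159., 196., 181., 222.]), 0.88), (array([242., 245., 267., 269.]), 0.7), (array([195., 246., 227., 269.]), 0.67), (array([154., 243., 185., 266.]), 0.61)]
arbor_1 [(array([351., 138., 396., 179.]), 0.92), (array([295., 146., 336., 192.]), 0.87), (array([226., 173., 271., 217.]), 0.76), (array([153., 243., 185., 266.]), 0.65)]
gauge [(array([336., 202., 393., 258.]), 0.93)]
carrier [(array([150., 238., 274., 274.]), 0.8), (array([270., 249., 337., 261.]), 0.71)]
arbor_1_seat [(array([374., 156.]), 0.59)]
side [[466.2866   0.     279.3132]
 [  0.     466.2866 205.83
[... 227 characters left out ...]
ray([203., 191.]), 0.88), (array([215., 213.]), 0.79), (array([228., 239.]), 0.77)]
ring_a [(array([201., 199., 225., 223.]), 0.83), (array([216., 219., 242., 247.]), 0.74), (array([231., 171., 253., 190.]), 0.59), (array([189., 180., 210., 199.]), 0.57)]
arbor_1 [(array([366., 263., 423., 308.]), 0.98), (array([262., 198., 303., 234.]), 0.87), (array([320., 228., 363., 266.]), 0.61)]
gauge [(array([283., 279., 347., 334.]), 0.73)]
carrier [(array([318., 231., 365., 266.]), 0.65), (array([184., 181., 254., 256.]), 0.62), (array([365., 266., 421., 307.]), 0.4)]
arbor_1_seat [(array([392., 279.]), 0.77), (array([200., 192.]), 0.75), (array([252., 274.]), 0.61), (array([284., 213.]), 0.51)]
0.8
```

Run:
```python
import cv2
a=cv2.imread("pics/top0.png")[120:290,130:420]; cv2.imwrite("pics/top0c.png",cv2.resize(a,None,fx=2.75,fy=2.75,interpolation=2))
a=cv2.imread("pics/side0.png")[150:350,170:440]; cv2.imwrite("pics/side0c.png",cv2.resize(a,None,fx=2.9,fy=2.9,interpolation=2))
```

```text
(no output)
```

View pics/top0c.png

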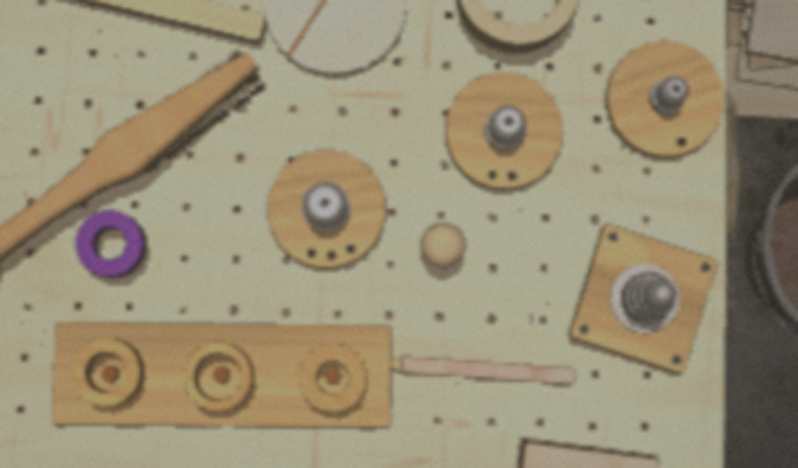

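View pics/side0c.png

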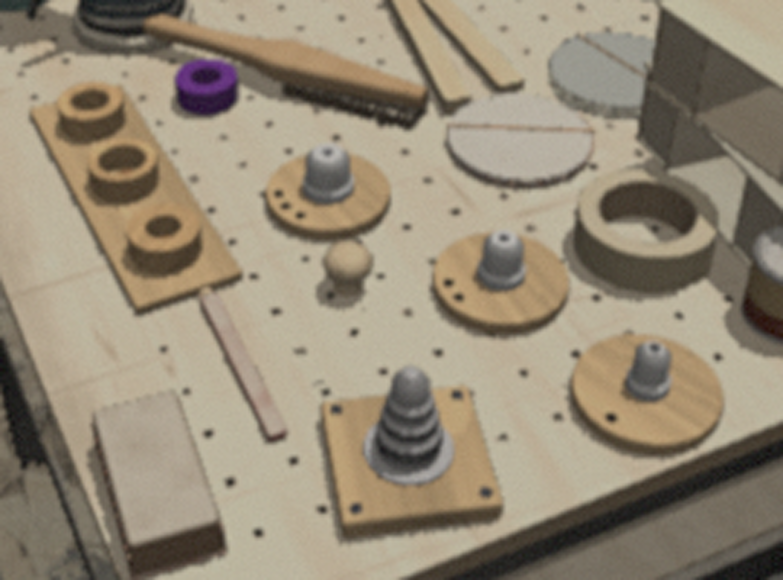

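The top view (full-frame pixels) shows the candidates: slot-1 ring (254,256), slot-2 ring (211,257), slot-3 ring (169,254), and the purple look-alike (170,209). The gauge is at about (366,228). The arbors are three-hole (248,196), two-hole (314,167) and one-hole (374,156). The target is the ring at (254,256), nearest the gauge on the carrier's -y end. Next I'll measure positions.

```bash
cat >> h.py <<'E'
from scipy.optimize import least_squares
def circ(xy,R):
    c=xy.mean(0)
    s=least_squares(lambda q:np.hypot(*(xy-q).T)-R,c,loss="soft_l1",f_scale=.001); return s.x,np.abs(s.fun).mean()
def edge(p,reg,z):
    c=max(cv2.findContours(reg.astype(np.uint8),0,1)[0],key=cv2.contourArea)[:,0]
    return np.array([w(p,u,v,z)[:2] for u,v in c])
E
python3 - <<'E'
from h import *
np.set_printoptions(precision=4,suppress=True)
for n in["top","side"]:
    p=eyes.get_image(n); C=cloud(p); print(n)
    print(" bench z",np.median(C[...,2][np.abs(C[...,2])<.008]))
    for d in eyes.outline_of("arbor_1",p):
        if d["confidence"]<.3: continue
        e=edge(p,d["region"],.014); print(" arbor",d["box"],circ(e,.052),round(d["confidence"],2))
    for d in eyes.outline_of("gauge",p)[:2]:
        m=d["region"]&(C[...,2]>.012)&(C[...,2]<.024); q=C[m][:,:2]
        print(" gauge",d["box"],cv2.minAreaRect((q*1e4).astype(np.float32)),round(d["confidence"],2))
        e=edge(p,d["region"],.018); print("   edge",cv2.minAreaRect((e*1e4).astype(np.float32)))
        q=C[d["region"]&(C[...,2]>.03)]; print("   mandrel",len(q),np.median(q,0),q[:,2].max())
    for d in eyes.tip_of("gauge_tip",p)[:3]: print(" tip",d["point"],w(p,*d["point"],z=.092))
    for d in eyes.outline_of("ring_a",p):
        m=d["region"]; top=cv2.erode(m.astype(np.uint8),np.ones((3,3)))>0
        q=C[m&(C[...,2]>.030)&(C[...,2]<.042)]
        if len(q)<10: continue
        r=np.hypot(*(q[:,:2]-((q.max(0)+q.min(0))/2)[:2]).T)
        print(" ring",d["box"],(q.max(0)+q.min(0))/2,"ext",np.ptp(q,0),"rmin",np.percentile(r,[2,10]),"z",np.median(q[:,2]),len(q),round(d["confidence"],2), "edge",circ(edge(p,m,.036),.029))
    for d in eyes.tip_of("slot_1",p)[:4]: print(" slot",d["point"],w(p,*d["point"],z=.010))
E
python3 - <<'E'
import cv2
a=cv2.imread("pics/side0.png")[205:260,200:260]; cv2.imwrite("pics/ring1.png",cv2.resize(a,None,fx=9,fy=9,interpolation=2))
E
```

```text
top
 bench z -0.0010227018915481834
 arbor [294.1, 144.1, 334.7, 191.5] (array([0.6228, 0.14  ]), np.float64(0.0009193793025206518)) 0.91
 arbor [225.3, 173.8, 273.4, 218.9] (array([0.5493, 0.292 ]), np.float64(0.0008694678861121842)) 0.84
 arbor [351.8, 135.0, 396.2, 177.1] (array([ 0.6554, -0.0002]), np.float64(0.0016354868749563923)) 0.69
 gauge [335.8, 200.9, 391.7, 256.0] ((4800.21728515625, 156.6204833984375), (1049.0457763671875, 1041.0914306640625), 73.17262268066406) 0.55
   edge ((4789.94384765625, 167.33544921875), (1053.19873046875, 1047.0322265625), 73.04410552978516)
   mandrel 290 [0.4768 0.0235 0.0675] 1.1161139599364154
 ring [243.3, 246.7, 264.1, 268.6] [0.4029 0.28   0.0354] ext [0.0532 0.0534 0.0103] rmin [0.0131 0.0158] z 0.035306280390578815 341 0.89 edge (array([0.4028, 0.2811]), np.float64(0.002035739426618444))
 ring [337.3, 202.2, 391.3, 255.6] [0.4798 0.0197 0.0363] ext [0.0399 0.035  0.0107] rmin [0.0148 0.0155] z 0.03956661034216946 51 0.71 edge (array([0.4778, 0.0214]), np.float64(0.028290601770434413))
 ring [155.4, 242.0, 185.2, 268.7] [0.4034 0.4715 0
[... 1747 characters left out ...]
 [0.4035 0.2807 0.0359] ext [0.0562 0.0612 0.0118] rmin [0.013  0.0151] z 0.03743545157584849 339 0.61 edge (array([0.4022, 0.27  ]), np.float64(0.006529877050494914))
 ring [283.5, 273.9, 341.7, 336.7] [0.4797 0.0116 0.036 ] ext [0.042  0.0382 0.0119] rmin [0.0158 0.0168] z 0.03640661399905326 102 0.52 edge (array([ 0.4688, -0.0038]), np.float64(0.032545411014160024))
 ring [264.0, 199.6, 304.7, 233.8] [0.5488 0.282  0.0359] ext [0.0313 0.021  0.0117] rmin [0.0053 0.0069] z 0.03571304329966696 61 0.33 edge (array([0.5366, 0.2616]), np.float64(0.02445097356050796))
 slot [201.1, 195.7] [0.398 0.46  0.01 ]
 slot [227.6, 236.2] [0.4067 0.2823 0.01  ]
 slot [214.6, 212.3] [0.4076 0.3794 0.01  ]
```

View pics/ring1.png

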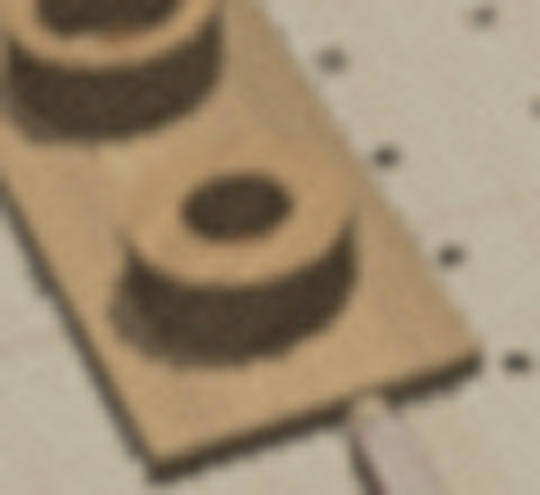

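The close crop shows the first ring at the carrier's -y end, with a small bore and no purple. It is the right one. Now reaching above it.

Call:
{"name": "apply_moves", "arguments": {"plan": [[0.085,-0.267,-0.213,0.12,1.18],[0.085,-0.267,-0.213,0.12,1.18],[0.085,-0.267,-0.213,0.12,1.18],[0.085,-0.267,-0.213,0.12,1.18],[0.085,-0.267,-0.213,0.12,1.18],[0.085,-0.267,-0.213,0.12,1.18],[0.085,-0.267,-0.213,0.12,1.18],[0.085,-0.267,-0.213,0.12,1.18],[0.085,-0.267,-0.213,0.145,1.18],[0.085,-0.267,-0.213,0.145,1.18],[0.085,-0.267,-0.213,0.145,1.18],[0.085,-0.267,-0.213,0.145,1.18]], "newtons": 30}}

```text
t: 2.4
tool_pos: [0.4032, 0.2803, 0.2599]
tool_rot: [-2.217, -2.226, -0.0]
contact_force: [-0.2, -0.5, 0.2]
opening: 0.0853
grip_force: 0.0
```

```bash
cat >> h.py <<'E'
from scipy.spatial.transform import Rotation as Ro
def st():
    o=telemetry.get_obs(); R=Ro.from_rotvec(o["tool_rot"]).as_matrix()
    print("t",round(o["t"],2),"pos",np.round(o["tool_pos"],4),"F",np.round(o["contact_force"],1),"M",np.round(o["wrist_torque"],2),"open",round(o["opening"],4),"grip",o["grip_force"],"\nR",np.round(R,4).tolist(),"q6",o["q"][5]); return o,R
def go(x,y,z):
    o,R=st(); print("shift to target",np.round(R.T@(np.array([x,y,z])-o["tool_pos"]),4))
E
python3 -c "
from h import *
go(.403,.2805,.187); print(ctrl.pinch_z)"
```

```text
t 2.4 pos [0.4032 0.2803 0.2599] F [-0.2 -0.5  0.2] M [-0.01  0.03 -0.07] open 0.0853 grip 0.0 
R [[-0.0038, 1.0, 0.0], [1.0, 0.0038, 0.0003], [0.0003, 0.0, -1.0]] q6 0.4518647101269449
shift to target [ 0.0002 -0.0002  0.0729]
0.1547
```

Call:
{"name": "apply_moves", "arguments": {"plan": [[0.085,0,0,0.04,0],[0.085,0,0,0.065,0],[0.085,0,0,0.073,0],[0.085,0,0,0.073,0],[0.04,0,0,0.073,0],[0.04,0,0,0.073,0],[0.04,0,0,0.073,0],[0.04,0,0,0.073,0],[0.04,0,0,0.073,0],[0.04,0,0,0.073,0],[0.04,0,0,0.073,0],[0.04,0,0,0.073,0]], "newtons": 35}}

```text
t: 3.4
tool_pos: [0.4041, 0.2813, 0.1896]
tool_rot: [2.217, 2.224, 0.007]
contact_force: [-2.4, 0.3, 6.8]
opening: 0.0574
grip_force: 37.1
```

```bash
python3 -c "
from h import *
st()
p=eyes.get_image('side'); a=p['img'][170:270,160:280]; cv2.imwrite('pics/grasp.png',cv2.resize(a,None,fx=5,fy=5,interpolation=2))"
```

```text
t 3.4 pos [0.4041 0.2813 0.1896] F [-2.4  0.3  6.8] M [0.05 0.29 0.09] open 0.0574 grip 37.08914279937744 
R [[-0.0033, 1.0, 0.0038], [1.0, 0.0033, 0.0026], [0.0026, 0.0039, -1.0]] q6 0.4529858495545303
```

View pics/grasp.png

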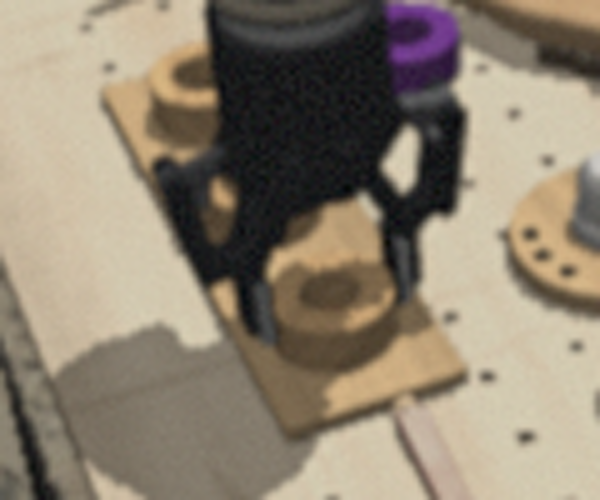

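The ring is gripped between both fingers at about crop (335,310), with the neighbours undisturbed. Lift it and carry it to just above the gauge.

Call:
{"name": "apply_moves", "arguments": {"plan": [[0.04,0,0,-0.02,0],[0.04,0,0,-0.05,0],[0.04,0,0,-0.085,0],[0.04,-0.03,0.009,-0.115,0],[0.04,-0.065,0.019,-0.115,0],[0.04,-0.1,0.029,-0.115,0],[0.04,-0.135,0.039,-0.115,0],[0.04,-0.17,0.049,-0.115,0],[0.04,-0.205,0.059,-0.115,0],[0.04,-0.24,0.069,-0.115,0],[0.04,-0.26,0.075,-0.115,0],[0.04,-0.266,0.077,-0.115,0]]}}

```text
t: 4.45
tool_pos: [0.4816, 0.0119, 0.3033]
tool_rot: [2.22, 2.219, 0.002]
contact_force: [-1.1, 0.3, -0.4]
opening: 0.0576
grip_force: 37.9
```

Run:
```python
from h import *
np.set_printoptions(precision=4,suppress=True)
o,R=st()
for n in["top","side"]:
    p=eyes.get_image(n); C=cloud(p); a=p["img"]; u,v=(360,215) if n=="top" else (310,265)
    if n=="side":
        cv2.imwrite("pics/g1.png",cv2.resize(a[180:345,220:400],None,fx=3.3,fy=3.3,interpolation=2))
    for d in eyes.outline_of("ring_a",p)[:6]: 
        q=C[d["region"]&(C[...,2]>.1)&(C[...,2]<.17)]
        print(n,d["box"],round(d["confidence"],2),len(q), (q.min(0),q.max(0)) if len(q) else"")
    print([(x["point"],x["confidence"]) for x in eyes.tip_of("gauge_tip",p)[:2]])
    for tz in (.1,): 
        m=(np.abs(C[...,2]-.139)<.004)&(np.hypot(C[...,0]-.48,C[...,1]-.015)<.028)
        print("top face?",m.sum(),C[m].min(0) if m.any() else"",C[m].max(0) if m.any() else"")
```

```text
t 4.45 pos [0.4816 0.0119 0.3033] F [-1.1  0.3 -0.4] M [0.01 0.03 0.01] open 0.0576 grip 37.90854513645172 
R [[0.0006, 1.0, 0.0031], [1.0, -0.0006, -0.0013], [-0.0013, 0.0031, -1.0]] q6 -0.12886234124466955
top [195.8, 244.4, 224.6, 269.6] 0.83 0 
top [366.0, 216.4, 375.9, 239.2] 0.69 200 (array([0.4542, 0.0205, 0.123 ]), array([0.5043, 0.0408, 0.1526]))
top [159.1, 199.4, 181.2, 221.3] 0.62 0 
top [280.2, 202.8, 302.0, 217.3] 0.62 0 
top [271.7, 248.7, 337.9, 260.6] 0.3 0 
[([371.2, 224.4], 0.61), ([298.6, 255.8], 0.2)]
top face? 19 [0.4542 0.0222 0.1352] [0.5029 0.0408 0.1426]
side [230.3, 169.7, 251.1, 189.3] 0.72 0 
side [302.3, 246.4, 329.9, 279.2] 0.66 739 (array([ 0.4532, -0.0152,  0.1233]), array([0.5084, 0.0401, 0.1529]))
side [189.3, 176.4, 211.6, 198.3] 0.6 0 
side [200.9, 196.9, 226.1, 219.0] 0.6 0 
side [276.4, 281.3, 345.2, 335.9] 0.48 0 
side [182.8, 186.9, 253.0, 254.7] 0.38 0 
[([312.3, 280.0], 0.76), ([228.3, 238.0], 0.55)]
top face? 74 [ 0.4563 -0.0127  0.1351] [0.4954 0.0304 0.1429]
```

View pics/g1.png

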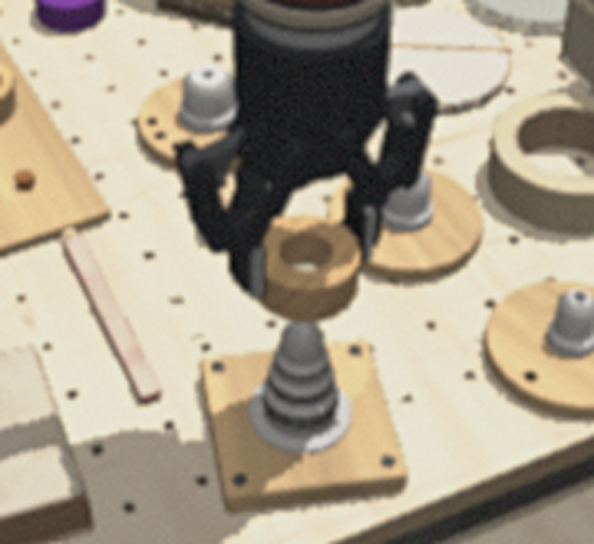

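The side crop shows the ring level at (305,265) between the fingers, directly above the mandrel tip at (303,325). Descend gently.

Call:
{"name": "apply_moves", "arguments": {"plan": [[0.04,0,0,0,0],[0.04,0,0,0.01,0],[0.04,0,0,0.02,0],[0.04,0,0,0.027,0],[0.04,0,0,0.032,0],[0.04,0,0,0.037,0],[0.04,0,0,0.041,0],[0.04,0,0,0.044,0],[0.04,0,0,0.044,0]]}}

```text
t: 5.5
tool_pos: [0.4806, 0.0146, 0.2569]
tool_rot: [-2.218, -2.224, 0.001]
contact_force: [-0.5, -0.1, -1.1]
opening: 0.0571
grip_force: 37.9
```

```bash
python3 -c "
from h import *
st()"
```

```text
t 5.5 pos [0.4806 0.0146 0.2569] F [-0.5 -0.1 -1.1] M [0.   0.03 0.02] open 0.0571 grip 37.91344195604324 
R [[-0.0029, 1.0, -0.0012], [1.0, 0.0029, 0.0002], [0.0002, -0.0012, -1.0]] q6 -0.12741882330843612
```

Call:
{"name": "apply_moves", "arguments": {"plan": [[0.04,0,0,0.003,0],[0.04,0,0,0.005,0],[0.04,0,0,0.006,0],[0.04,0,0,0.007,0],[0.04,0,0,0.008,0],[0.04,0,0,0.008,0]]}}

```text
t: 6.0
tool_pos: [0.4808, 0.0147, 0.2497]
tool_rot: [2.218, 2.225, 0.0]
contact_force: [0.7, -0.4, -0.3]
opening: 0.0573
grip_force: 37.9
```

Call:
{"name": "apply_moves", "arguments": {"plan": [[0.04,0,0,0.001,0],[0.04,0,0,0.001,0],[0.04,0,0,0.002,0],[0.04,0,0,0.002,0]]}}

```text
t: 6.33
tool_pos: [0.4811, 0.0147, 0.2487]
tool_rot: [2.218, 2.225, 0.001]
contact_force: [-2.1, 0.0, 4.7]
opening: 0.0571
grip_force: 38.4
```

Contact came at the step_1 height. Increase to about 10 N.

Call:
{"name": "apply_moves", "arguments": {"plan": [[0.04,0,0,0.001,0],[0.04,0,0,0.0015,0],[0.04,0,0,0.0015,0]]}}

```text
t: 6.58
tool_pos: [0.4814, 0.0146, 0.2484]
tool_rot: [2.218, 2.225, -0.0]
contact_force: [-5.5, 0.8, 12.4]
opening: 0.0571
grip_force: 39.0
```

Lateral force of -5.5 N in x, so I'll nudge the ring toward -x and hold.

Call:
{"name": "apply_moves", "arguments": {"plan": [[0.04,0,-0.0006,0,0],[0.04,0,-0.0012,0,0],[0.04,0,-0.0012,0,0]]}}

```text
t: 6.83
tool_pos: [0.4806, 0.0146, 0.2485]
tool_rot: [2.216, 2.223, 0.004]
contact_force: [-1.2, 1.6, 8.9]
opening: 0.0575
grip_force: 38.7
```

Call:
{"name": "apply_moves", "arguments": {"plan": [[0.04,0,0,0.0003,0],[0.04,0,0,0.0003,0],[0.04,0,0,0.0003,0],[0.04,0,0,0.0003,0],[0.04,0,0,0.0003,0],[0.04,0,0,0.0003,0],[0.04,0,0,0.0003,0],[0.04,0,0,0.0003,0],[0.04,0,0,0.0003,0],[0.04,0,0,0.0003,0],[0.04,0,0,0.0003,0],[0.04,0,0,0.0003,0]]}}

```text
t: 7.83
tool_pos: [0.4807, 0.0146, 0.2485]
tool_rot: [2.216, 2.223, 0.003]
contact_force: [-1.3, 1.1, 10.1]
opening: 0.057
grip_force: 38.9
```

Run:
```python
from h import *
st()
p=eyes.get_image("side"); cv2.imwrite("pics/g2.png",cv2.resize(p["img"][235:340,265:360],None,fx=5.5,fy=5.5,interpolation=2)); st()
```

```text
t 7.83 pos [0.4807 0.0146 0.2485] F [-1.3  1.1 10.1] M [0.2  0.47 0.01] open 0.057 grip 38.85064512491226 
R [[-0.0031, 1.0, 0.0032], [1.0, 0.0031, -0.0001], [-0.0001, 0.0032, -1.0]] q6 -0.12780464762626204
t 7.88 pos [0.4807 0.0146 0.2485] F [-3.3  1.3 10.4] M [ 0.25  0.5  -0.01] open 0.0571 grip 38.85070860385895 
R [[-0.0031, 1.0, 0.0032], [1.0, 0.0031, -0.0001], [-0.0001, 0.0032, -1.0]] q6 -0.12777764816178888
```

View pics/g2.png

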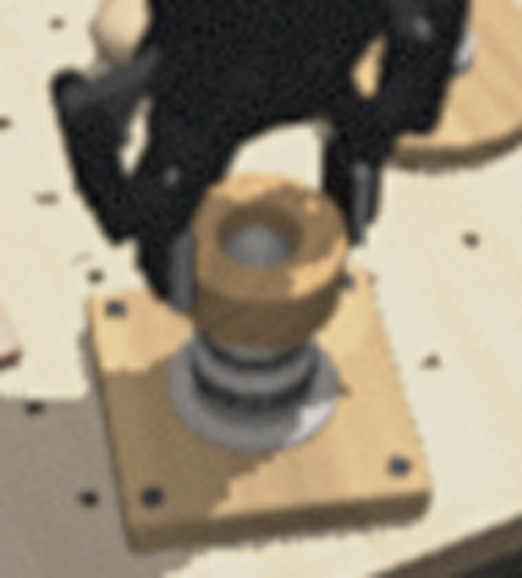

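The crop shows the ring level on the gauge's upper part, with the mandrel tip inside it at (260,240). The lower lands are clear below it. That matches reading one, from both height and bore. Hold briefly, lift, then refine the arbor 1 position.

Call:
{"name": "apply_moves", "arguments": {"plan": [[0.04,0,0,0,0],[0.04,0,0,0,0],[0.04,0,0,0,0],[0.04,0,0,-0.006,0],[0.04,0,0,-0.015,0],[0.04,0,0,-0.03,0],[0.04,0,0,-0.045,0],[0.04,0,0,-0.055,0],[0.04,0,0,-0.055,0]]}}

```text
t: 8.63
tool_pos: [0.4803, 0.0145, 0.3037]
tool_rot: [2.215, 2.222, 0.004]
contact_force: [0.2, 0.3, -0.5]
opening: 0.057
grip_force: 38.4
```

Run:
```python
from h import *
np.set_printoptions(precision=4,suppress=True)
for n in["side","top"]:
    p=eyes.get_image(n); C=cloud(p); g=lambda c,r,a,b:C[(C[...,2]>a)&(C[...,2]<b)&(np.hypot(C[...,0]-c[0],C[...,1]-c[1])<r)]
    b=g((.58,-.05),.06,-.01,.01)
    q=g((.656,-.002),.062,.009,.020)[:,:2]; (c,s,_)=cv2.minAreaRect((q*1e4).astype(np.float32)); 
    print(n,"bench",np.median(b[:,2]),"arbor",len(q),c,s,(q.max(0)+q.min(0))/2,cv2.minEnclosingCircle((q*1e4).astype(np.float32)))
    for d in eyes.tip_of("arbor_1_seat",p)[:2]: print(" seat",d["point"],w(p,*d["point"],z=.0235),d["confidence"])
    s=g((.656,-.002),.03,.03,.06); print(" spigot",len(s),s.min(0),s.max(0),"x-ctr(side)")
    r=g((.4805,.0145),.045,.09,.17); print(" ring",r.min(0),r.max(0))
st()
```

```text
side bench 0.0012109866946924397 arbor 1413 (6569.939453125, -30.38568115234375) (1037.986328125, 1035.026123046875) [ 0.6575 -0.0033] ((6569.0693359375, -14.807355880737305), 539.6478881835938)
 seat [309.7, 287.1] [0.4981 0.0525 0.0235] 0.7
 seat [393.3, 279.1] [ 0.6587 -0.0008  0.0235] 0.67
 spigot 166 [ 0.645  -0.0159  0.03  ] [0.6686 0.0085 0.0548] x-ctr(side)
 ring [ 0.4375 -0.0155  0.0903] [0.5232 0.0429 0.1698]
top bench -0.0015332685861222384 arbor 1228 (6566.44775390625, -18.87841796875) (1028.984130859375, 1014.8671875) [ 0.6565 -0.0024] ((6564.1123046875, -17.146160125732422), 523.8373413085938)
 seat [369.5, 153.9] [0.6573 0.0064 0.0235] 0.69
 spigot 101 [ 0.6441 -0.0151  0.0322] [0.6676 0.01   0.0527] x-ctr(side)
 ring [0.4433 0.0136 0.0901] [0.5134 0.0434 0.1515]
t 8.83 pos [0.4791 0.0147 0.2998] F [-0.5 -0.5 -1.4] M [-0.02  0.03 -0.02] open 0.0568 grip 38.4015628695488 
R [[-0.003, 1.0, -0.002], [1.0, 0.003, 0.0002], [0.0002, -0.002, -1.0]] q6 -0.12773990242564612
```

Travel to above arbor 1.

Call:
{"name": "apply_moves", "arguments": {"plan": [[0.04,-0.003,0.03,0,0],[0.04,-0.006,0.065,0,0],[0.04,-0.01,0.1,0,0],[0.04,-0.014,0.135,0.01,0],[0.04,-0.017,0.16,0.02,0],[0.04,-0.0175,0.174,0.03,0],[0.04,-0.0175,0.178,0.04,0],[0.04,-0.0175,0.178,0.045,0],[0.04,-0.0175,0.178,0.05,0],[0.04,-0.0175,0.178,0.05,0],[0.04,-0.0175,0.178,0.05,0]]}}

```text
t: 9.75
tool_pos: [0.6567, -0.0021, 0.2506]
tool_rot: [-2.217, -2.224, 0.001]
contact_force: [-0.0, 0.4, -0.6]
opening: 0.0571
grip_force: 38.4
```

Run:
```python
from h import *
np.set_printoptions(precision=4,suppress=True)
p=eyes.get_image("side"); C=cloud(p)
for d in eyes.outline_of("ring_a",p):
    q=C[d["region"]&(C[...,2]>.06)&(C[...,2]<.11)&(C[...,0]>.6)&(C[...,1]<.05)]
    if len(q)>50: print(d["box"],np.percentile(q,[1,99],axis=0))
cv2.imwrite("pics/a1.png",cv2.resize(p["img"][190:320,340:470],None,fx=4.4,fy=4.4,interpolation=2)); go(.657,-.0025,.2032)
```

```text
[388.9, 243.8, 414.5, 271.3] [[ 0.6295 -0.0315  0.0742]
 [ 0.6831  0.0187  0.1007]]
t 9.85 pos [ 0.6572 -0.0022  0.2518] F [-0.3  0.8 -0.5] M [-0.03  0.02  0.04] open 0.0572 grip 38.416413366794586 
R [[-0.0032, 1.0, 0.0011], [1.0, 0.0032, -0.0001], [-0.0001, 0.0011, -1.0]] q6 -0.11964320718011619
shift to target [-0.0003 -0.0003  0.0486]
```

View pics/a1.png

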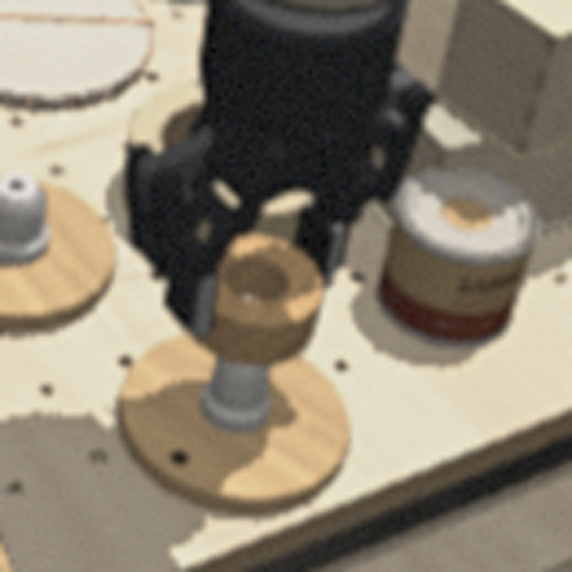

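The crop shows the ring at (268,300) directly above the spigot of the one-hole arbor (hole at (178,458)). Lower it.

Call:
{"name": "apply_moves", "arguments": {"plan": [[0.04,0,0,0.01,0],[0.04,0,0,0.018,0],[0.04,0,0,0.023,0],[0.04,0,0,0.027,0],[0.04,0,0,0.031,0],[0.04,0,0,0.033,0],[0.04,0,0,0.033,0]]}}

```text
t: 10.43
tool_pos: [0.6574, -0.0023, 0.2171]
tool_rot: [-2.217, -2.224, 0.001]
contact_force: [0.5, 0.7, -0.1]
opening: 0.0569
grip_force: 38.4
```

Past the nose without contact (underside at about 38 mm).

Call:
{"name": "apply_moves", "arguments": {"plan": [[0.04,0,0,0.004,0],[0.04,0,0,0.007,0],[0.04,0,0,0.01,0],[0.04,0,0,0.012,0],[0.04,0,0,0.013,0],[0.04,0,0,0.013,0]]}}

```text
t: 10.93
tool_pos: [0.6575, -0.0023, 0.2045]
tool_rot: [-2.218, -2.224, 0.001]
contact_force: [-0.1, -0.1, -1.1]
opening: 0.0577
grip_force: 38.4
```

Call:
{"name": "apply_moves", "arguments": {"plan": [[0.04,0,0,0.0005,0],[0.04,0,0,0.001,0],[0.04,0,0,0.0015,0],[0.04,0,0,0.002,0],[0.04,0,0,0.002,0]]}}

```text
t: 11.35
tool_pos: [0.6578, -0.0023, 0.2032]
tool_rot: [2.218, 2.224, 0.001]
contact_force: [0.1, 0.2, 0.5]
opening: 0.0573
grip_force: 38.5
```

Call:
{"name": "apply_moves", "arguments": {"plan": [[0.04,0,0,0.0004,0],[0.04,0,0,0.0008,0],[0.04,0,0,0.001,0],[0.04,0,0,0.001,0]]}}

```text
t: 11.68
tool_pos: [0.658, -0.0023, 0.2027]
tool_rot: [2.217, 2.224, 0.001]
contact_force: [-0.7, -0.2, 3.5]
opening: 0.0573
grip_force: 38.8
```

Call:
{"name": "apply_moves", "arguments": {"plan": [[0.04,0,0,0.0005,0],[0.04,0,0,0.0008,0],[0.04,0,0,0.0008,0],[0.04,0,0,0.0008,0]]}}

```text
t: 12.02
tool_pos: [0.6581, -0.0023, 0.2026]
tool_rot: [2.217, 2.224, 0.001]
contact_force: [-2.3, 0.1, 6.7]
opening: 0.0574
grip_force: 39.1
```

Call:
{"name": "apply_moves", "arguments": {"plan": [[0.04,0,-0.0006,0,0],[0.04,0,-0.0006,0,0],[0.058,0,-0.0006,0,0],[0.06,0,-0.0006,0,0],[0.062,0,-0.0006,0,0],[0.066,0,-0.0006,0,0],[0.072,0,-0.0006,0,0],[0.08,0,-0.0006,0,0],[0.08,0,-0.0006,0,0],[0.08,0,-0.0006,0,0]], "newtons": 20}}

```text
t: 12.85
tool_pos: [0.6569, -0.0023, 0.2009]
tool_rot: [-2.218, -2.224, 0.0]
contact_force: [-0.1, -0.8, -0.5]
opening: 0.0801
grip_force: 0.0
```

```bash
python3 -c "
from h import *
st()"
```

```text
t 12.85 pos [ 0.6569 -0.0023  0.2009] F [-0.1 -0.8 -0.5] M [-0.01 -0.03 -0.03] open 0.0801 grip 0.0 
R [[-0.0029, 1.0, -0.0004], [1.0, 0.0029, 0.0], [0.0, -0.0004, -1.0]] q6 -0.11965533661236415
```

Released. Retreat straight up, then aside.

Call:
{"name": "apply_moves", "arguments": {"plan": [[0.085,0,0,-0.015,0],[0.085,0,0,-0.04,0],[0.085,0,0,-0.075,0],[0.085,0,0,-0.11,0],[0.085,0,0,-0.145,0],[0.085,0.03,-0.02,-0.17,0],[0.085,0.06,-0.05,-0.18,0],[0.085,0.1,-0.08,-0.18,0],[0.085,0.13,-0.11,-0.18,0],[0.085,0.16,-0.14,-0.18,0],[0.085,0.18,-0.16,-0.18,0],[0.085,0.18,-0.16,-0.18,0]]}}

```text
t: 13.85
tool_pos: [0.4924, 0.1809, 0.3822]
tool_rot: [-2.21, -2.229, -0.002]
contact_force: [0.3, -0.5, -0.7]
opening: 0.085
grip_force: 0.0
```

Run:
```python
from h import *
np.set_printoptions(precision=4,suppress=True)
p=eyes.get_image("side"); C=cloud(p)
for n in ("side","top"):
    p=eyes.get_image(n); C=cloud(p)
    m=(np.hypot(C[...,0]-.657,C[...,1]+.0025)<.034)&(C[...,2]>.042)&(C[...,2]<.06)&((np.hypot(C[...,0]-.657,C[...,1]+.0025)>.016))
    q=C[m]; 
    if len(q)<20: print(n,len(q)); continue
    A=np.c_[q[:,:2]-[.657,-.0025],np.ones(len(q))]
    k=np.ones(len(q),bool)
    for _ in range(6):
        s=np.linalg.lstsq(A[k],q[k,2],rcond=None)[0]; k=np.abs(A@s-q[:,2])<.003
    print(n,len(q),k.sum(),"plane",s,"ctr",(q.max(0)+q.min(0))/2)
    b=C[(C[...,2]<.02)&(C[...,2]>.008)&(np.hypot(C[...,0]-.657,C[...,1]+.0025)<.05)]; print(" plywood z",np.median(b[:,2]))
    if n=="side": cv2.imwrite("pics/end.png",cv2.resize(p["img"][150:350,170:440],None,fx=2.9,fy=2.9,interpolation=2))
st()
```

```text
side 425 358 plane [0.0078 0.0198 0.0508] ctr [ 0.6577 -0.0033  0.0484]
 plywood z 0.01575893935654632
top 327 268 plane [0.0299 0.0185 0.0479] ctr [ 0.6559 -0.0018  0.0475]
 plywood z 0.01294189157382597
t 14.0 pos [0.4962 0.1775 0.3824] F [0.  0.1 0.1] M [ 0.05 -0.05 -0.03] open 0.0847 grip 0.0 
R [[-0.0041, 1.0, 0.0021], [1.0, 0.0041, -0.0], [-0.0, 0.0021, -1.0]] q6 0.19828229786417656
```

View pics/end.png

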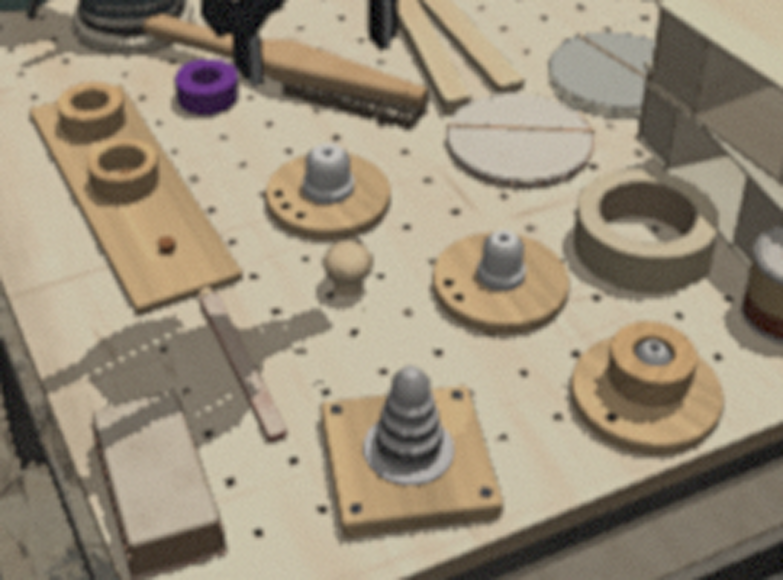

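The final view shows the ring on the one-hole arbor at (652,362), with the other two rings, purple ring, knob and pencil unmoved. The top face is at about 49 mm, against 49.5 expected. One check of the fitted tilt, using a known-level ring as reference.

Run:
```python
from h import *
def tilt(C,c,z):
    r=np.hypot(C[...,0]-c[0],C[...,1]-c[1]); q=C[(r<.027)&(r>.0155)&(np.abs(C[...,2]-z)<.005)]
    A=np.c_[q[:,:2]-c,np.ones(len(q))]
    return np.round(least_squares(lambda s:A@s-q[:,2],[0,0,z],loss="soft_l1",f_scale=.001).x,4)
for n in("side","top","side","top"):
    C=cloud(eyes.get_image(n)); print(n,"mounted",tilt(C,(.657,-.0025),.0495),"level ref",tilt(C,(.403,.470),.036))
```

```text
side mounted [0.0125 0.0071 0.051 ] level ref [ 0.0088 -0.0038  0.0374]
top mounted [ 0.0068 -0.0026  0.048 ] level ref [-0.0067 -0.0012  0.0357]
side mounted [0.0092 0.0112 0.0509] level ref [0.0094 0.0047 0.0374]
top mounted [ 0.024  -0.0081  0.0483] level ref [ 0.0011 -0.0053  0.0356]
```

The tilt is under about 1°, the same as the reference within noise, so the ring is level and home.

```bash
python3 -c "
from h import *
print(ctrl.finish_job())"
```

```text
the job is handed in; nothing more can be done
None
```

The first ring stopped at step 1 (reading one, taken from its stop height and bore because the line itself didn't show in the pictures), was held there at about 10 N for over a second, and now sits level and home on the one-hole arbor; the highest push I read was 12.4 N, and the job is handed in.

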